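# Assemble a printed sample carousel on its stand

### The job

Assemble the printed sample carousel on the stand with the blue base plate, building upwards one part at a time: first the wide cream tray, then the orange spacer, then the small cream tray, and last the green cap. Seat each part fully and level on the pin of the one below, and leave the finished stack standing on its own. The grey-plated stand is not used, and the reel, wrench, bottle and dish stay where they are.

Things in the scene. Friction and masses are not known exactly. Their poses are not given: they have to be found in the camera images.
- wide_tray_mid (a point): The wide tray: a loose cream printed disc 110 mm across and 12 mm thick with 16 grey-brown pocket marks round its edge; on it a round hub 36 mm across rises to 42 mm above the underside (grip it by the hub), topped by a tapered pin 9 mm tall (18 mm across at its foot, 8 mm at the tip). In its underside is a round socket 25 mm across and 12 mm deep. It lies upright on the bench. This point is on its axis, 27 mm above its underside; z up along the axis. About 0.16 kg.
- small_tray_mid (a point): The small tray: like the wide one, but 76 mm across with 8 pocket marks. Disc 12 mm thick, hub 36 mm across up to 42 mm above the underside (grip it by the hub), then a tapered pin 9 mm tall (18 mm across at its foot, 8 mm at the tip). In its underside is a round socket 25 mm across and 12 mm deep. This point is on its axis, 27 mm above its underside; z up. About 0.1 kg.
- spacer_mid (a point): The spacer: a loose orange drum 50 mm across and 32 mm tall, topped by a tapered pin 9 mm tall (18 mm across at its foot, 8 mm at the tip). In its underside is a round socket 25 mm across and 12 mm deep. This point is on its axis, 16 mm above its underside; z up. About 0.08 kg.
- cap_mid (a point): The cap: a loose green drum 40 mm across and 28 mm tall, with a flat top bearing a small steel disc. In its underside is a round socket 25 mm across and 12 mm deep. This point is on its axis, 14 mm above its underside; z up. About 0.05 kg.
- stand_top (a point): The stand to build on, fixed to the bench: a blue round base plate 110 mm across and 8 mm thick, a cream post 36 mm across up to 30 mm above the bench, topped by a tapered pin 9 mm tall (18 mm across at its foot, 8 mm at the tip). This point is the centre of the post's flat shoulder at the foot of the pin, where the first part's underside comes to rest; z up.
- spare_top (a point): A second fixed stand of the same shape and size with a grey base plate, not to be used. This point is the centre of its post's shoulder, 30 mm above the bench.
- reel: Bystander: a loose reel 52 mm across and 36 mm tall with red flanges, standing among the parts. Origin at the centre of its underside.
- wrench: Bystander: a steel wrench 150 mm long lying flat at the right. Origin under its middle; it lies along its x axis.
- bottle: Bystander: a white bottle 48 mm across and 90 mm tall with a red cap, at the left. Origin at the centre of its underside.
- dish: Bystander: a white dish 76 mm across and 30 mm tall, at the right. Origin at the centre of its underside.
There are look-alikes about, which are no part of the job. Leave any red or turquoise look-alike of the part that bears wide_tray_mid alone. Leave any brown look-alike of the part that bears cap_mid alone.

How it is judged:
On the way, in this order (a step that is already met when the one before it is completed fails the run):
1. the wide tray sits on the blue-plated stand, pin in its socket (horizontal distance between wide_tray_mid and stand_top below 0.006 m and z of wide_tray_mid in the frame of stand_top between 0.023 and 0.031 m and angle between wide_tray_mid's own z axis and vertical below 0.07 rad and linear speed of wide_tray below 0.02 m/s), for 0.2 s.
2. the orange spacer sits on the wide tray's hub (all of step 1 and horizontal distance between spacer_mid and wide_tray_mid below 0.006 m and z of spacer_mid in the frame of wide_tray_mid between 0.027 and 0.035 m and angle between spacer_mid's own z axis and vertical below 0.07 rad and linear speed of spacer below 0.02 m/s), for 0.2 s.
3. the small tray sits on the orange spacer (all of step 2 and horizontal distance between small_tray_mid and spacer_mid below 0.006 m and z of small_tray_mid in the frame of spacer_mid between 0.039 and 0.047 m and angle between small_tray_mid's own z axis and vertical below 0.07 rad and linear speed of small_tray below 0.02 m/s), for 0.2 s.
4. the green cap sits on the small tray's hub (all of step 3 and horizontal distance between cap_mid and small_tray_mid below 0.006 m and z of cap_mid in the frame of small_tray_mid between 0.025 and 0.033 m and angle between cap_mid's own z axis and vertical below 0.07 rad and linear speed of cap below 0.02 m/s), for 0.2 s.
At the end, for the whole second after the job is handed in: From the blue-plated stand upwards: wide tray, orange spacer, small tray, green cap, each within 6 mm of the axis of the one below, at its seated height within 4 mm, level within 0.07 rad, at rest and not touched by the fingers (all of step 4 and contact force between each of wide_tray, spacer, small_tray, cap and the fingers below 0.1 N).
It fails at once if the reel, wrench, bottle or dish is shifted by more than 30 mm (distance of any of reel, wrench, bottle, dish from where it was at the start of the episode above 0.03 m).
It also fails if it takes over 109 s, if anything falls off the work surface, if the arm or the gripper's body presses on something with over 40 N, if the wrist force passes 120 N, or if a joint passes its speed limit or range.

### The arm

A 6-joint arm with a two-finger parallel gripper is mounted at the origin on the work surface. World frame = base frame: x ahead of the robot, y to its left, z up, the work surface at z = 0. Lengths are in m, angles in rad, forces in N, time in s.
With the tool pointing down it reaches from about 0.3 to 0.775 m from the base axis. Payload 14.6 kg.
Tool frame: the origin (TCP) lies between the finger pads; the fingertips stand 14 mm ahead of it and the grasp point (between the pads) lies 5 mm behind it; z points along the fingers, y is the line along which they close (so a half turn about z gives the same grasp; the last joint's range is limited). The gripper opens to 94 mm and grips with 3 to 60 N. Pads are 16 mm wide; open, the fingers measure 119 mm over their backs; the gripper's body (75 mm by 177 mm) begins 78 mm behind the grasp point.
Start: joints at [1.085, 0.3, 1.521, -0, 1.321, -0.067], TCP at [0.224, 0.502, 0.219] pointing down, gripper open.
Joint ranges: [-3.03, 3.03], [-0.79, 2.21], [0.23, 2.52], [-1.04, 4.18], [0, 3.07], [-2.55, 2.55]. Speed limits (rad/s): [2.22, 2.22, 2.57, 3.14, 3.14, 3.14].

### API

Orientations are given as [roll, pitch, yaw] about the fixed x, y, z axes, in that order (R = Rz(yaw) Ry(pitch) Rx(roll)).
In Python, from station import ctrl gives the robot as it stands. The module is installed in compiled form; this text tells all that it offers.
- The arm moves only by the tool move_arm, never from a script. Its argument "targets" is a list of rows, each a list of 7 numbers: the opening, from -1 (shut) to 1 (fully open), then the shift along the tool's x, y, z in units of 50 mm (1.0 is 50 mm), then the turn, a rotation vector about the tool's x, y, z in rad. A call has 1 to 12 rows; each row is the pose to reach, as a shift and turn from the pose commanded when the call began, along the tool's axes at that moment; what a row does not reach only later rows make up. A row lasts 1/10 s, in which the tool goes at most 50 mm and 8.59 degrees, less where a joint would pass 70% of its speed; a pose out of reach is approached as far as the arm can. A call with a gripper value outside its range is refused whole. The fingers move at their own pace and stop on an object; "grip_force" is the grip in N (left out, the last holds). Time passes only in rows, so rows that repeat a pose let the fingers close. It gives the time, the measured TCP pose, the force, the opening and the grip force at its end, in the units of the state.
- ctrl.get_obs(): the state, without advancing time (a new reading comes with each control period).
- ctrl.camera(name): name is "scene" or "top"; returns (picture, depth): 400x640x3 uint8, red, green, blue; 400x640 float32, m along the optical axis (not along the pixel's ray), 0 where there is no reading.
- ctrl.camera_params(name): a dict with "intrinsics" (3x3 intrinsics, pixels), "rvec" (rotation vector, rad) and "tvec" (3), from world to camera coordinates, as OpenCV has them. Camera axes: x right, y down, z forward; pixel columns grow to the right and rows downward; lengths in m; the calibration is good to about 2 mm. A picture is of the moment at which its call begins. camera_params takes no time and is no camera call.
- ctrl.hand_in(): hands the job in; it is judged then, once.
Trained networks look in the newest picture that a camera, given by its name, has taken for a name from the list of things; names that differ only in an ending like _2 or _b are one class to them, and where a whole thing is asked for, a point or a joint stands for the part that bears it (a point fixed in the world has none). Each returns a list of dicts, best first, with "score" (0 to 1); they miss things now and then, are a little off and sometimes report something else, mostly with a low value. They report only what shows in the picture. A call takes as long as a camera call. They do not tell look-alikes from the thing itself.
- ctrl.cut_out(camera, target): "region" (400x640 bool, what is visible of it) and "point" ([column, row] in pixels, amid what is visible of it).
- ctrl.tip_of(camera, target): "point" ([column, row] in pixels: a listed point, or the origin of a listed thing).
The state is a dict: "time_s": time; "qpos": joint angles; "joint_vel": joint speeds; "tau": joint torques, N m; "ee_pos": TCP position; "eef_rot": TCP orientation; "force": force on the tool from outside, world axes, zero at the start; "moment": the same for the moment, N m; "grip_width": finger opening in m; "grip_force": force on a finger pad.
Only numpy, scipy, OpenCV 4.12 (cv2) and the standard library are available. Lean on these libraries where they do the work, as an engineer would, in place of code of your own. Each camera call takes 0.05 s, during which the arm holds its last target. There are 200 camera calls.

## Working session

There is one attempt and no reset: what is moved stays moved. The work goes in short steps, Python scripts to look and compute and a tool call to move; the robot and the scene stay as the last step left them, time stands still between calls to the robot, and variables do not carry over. Pictures are saved under pics/ and viewed, at most 14 in all, crops included, and the job is handed in when it is done.

Besides the shell and the picture viewer there is one more tool, called after "Emit:" as name(argument=value, ...) on one line, values as JSON. move_arm: Moves the arm, as the interface text tells. Its arguments: {"type":"object","properties":{"targets":{"type":"array"},"grip_force":{"type":"number"}},"required":["targets"]}

```bash
mkdir -p pics; cat > h.py <<'E'
import numpy as np, cv2
from station import ctrl
def cam(n):
    p=ctrl.camera_params(n); R=cv2.Rodrigues(np.array(p["rvec"],float))[0]
    return np.array(p["intrinsics"],float),R,np.array(p["tvec"],float).ravel()
def cloud(n,d):
    K,R,t=cam(n); v,u=np.mgrid[:400,:640]
    P=np.stack([(u-K[0,2])/K[0,0]*d,(v-K[1,2])/K[1,1]*d,d],-1)
    return (P-t)@R      # world xyz per pixel
def at_z(n,px,z):
    K,R,t=cam(n); r=R.T@np.linalg.solve(K,np.array([px[0],px[1],1.])); c=-R.T@t
    return c+r*(z-c[2])/r[2]
def save(n,im): cv2.imwrite("pics/"+n,im[...,::-1])
E
python3 - <<'E'
from h import *
for n in("top","scene"):
    im,d=ctrl.camera(n); save(n+"0.png",im); np.savez(n+"0.npz",im=im,d=d)
    K,R,t=cam(n); print(n,-R.T@t,K[0,0])
Z=dict(wide_tray_mid=.027,small_tray_mid=.027,spacer_mid=.016,cap_mid=.014,stand_top=.03,spare_top=.03,reel=0,wrench=0,bottle=0,dish=0)
for k,z in Z.items():
    for r in ctrl.tip_of("top",k)[:4]: print(k,round(r["score"],2),np.round(r["point"]),np.round(at_z("top",r["point"],z),3))
print(ctrl.get_obs())
E
```

```text
top [0.35753878 0.01890679 1.35699162] 512.6971762103632
scene [1.37367704 0.37990123 0.87690053] 509.54380349859406
wide_tray_mid 0.93 [146. 267.] [0.305 0.412 0.027]
wide_tray_mid 0.9 [204. 202.] [0.475 0.271 0.027]
wide_tray_mid 0.57 [212. 265.] [0.314 0.245 0.027]
wide_tray_mid 0.24 [350. 208.] [ 0.465 -0.108  0.027]
small_tray_mid 0.62 [272. 215.] [0.445 0.094 0.027]
spacer_mid 0.89 [418. 203.] [ 0.485 -0.29   0.016]
cap_mid 0.51 [255. 164.] [0.58  0.141 0.014]
cap_mid 0.48 [250. 131.] [0.669 0.157 0.014]
stand_top 0.8 [377. 135.] [ 0.662 -0.179  0.03 ]
spare_top 0.7 [349. 213.] [ 0.453 -0.106  0.03 ]
spare_top 0.28 [321. 137.] [ 0.652 -0.031  0.03 ]
reel 0.89 [322. 136.] [ 0.663 -0.035  0.   ]
wrench 0.55 [456. 213.] [ 0.461 -0.395  0.   ]
bottle 0.86 [177. 151.] [0.613 0.351 0.   ]
dish 0.61 [450. 144.] [ 0.647 -0.38   0.   ]
{'time_s': 0.6, 'qpos': array([ 1.08541227e+00,  2.99880867e-01,  1.52103719e+00,  6.38067890e-07,
        1.32072743e+00, -6.65995208e-02]), 'joint_vel': array([-6.11755743e-04,  5.31126240e-04, -4.74616593e-05,  3.07927279e-04,
        5.61062606e-04,  7.83721229e-04]), 'tau': array([ 1.86621961e-03, -5.31464088e+01, -3.52835906e+01,  7.09002838e-02,
        2.12130568e-02, -6.38088281e-06]), 'ee_pos': array([0.22364512, 0.50244195, 0.21944033]), 'eef_rot': array([-3.14153998e+00, -4.13281265e-06,  2.72280796e+00]), 'force': array([ 1.1721142 ,  0.09396978, -0.67208662]), 'moment': array([ 0.04439931, -0.0136811 ,  0.05440872]), 'grip_force': 0.0, 'grip_width': 0.09375622911251454}
```

View pics/top0.png

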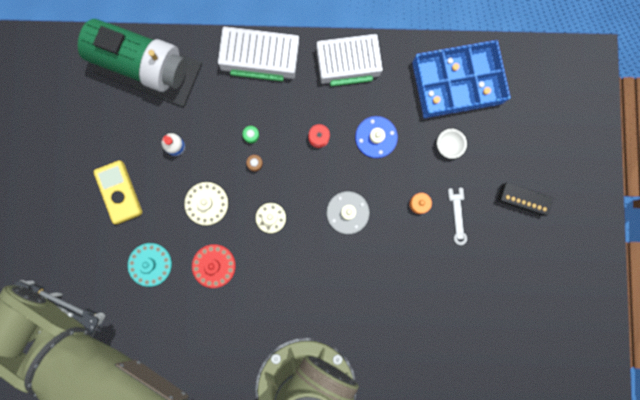

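View pics/scene0.png

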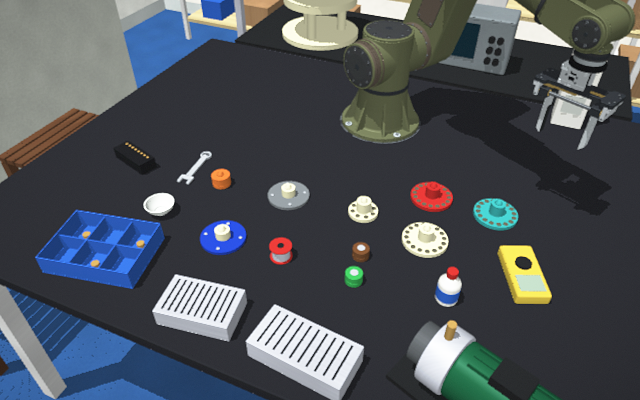

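The top view shows these parts:
- wide tray (205,203)
- small tray (270,218)
- spacer (421,203)
- green cap (250,133)
- blue stand (377,137)

The look-alikes are turquoise and red at the lower left, and a brown cap at (254,163). The scene view agrees. I'll refine the centres from depth next.

```bash
cat >> h.py <<'E'
def centre(P,g,r,zlo,zhi):
    m=(np.hypot(P[...,0]-g[0],P[...,1]-g[1])<r)&(P[...,2]>zlo)&(P[...,2]<zhi)
    q=P[m]
    if len(q)<5: return None
    c,rad=cv2.minEnclosingCircle(q[:,:2].astype(np.float32))
    return np.round(np.r_[q.mean(0),c,rad],4),len(q)
def step(tgt,yaw=np.pi/2,frm=None):
    "shift (units of 50 mm, tool axes) and turn about tool z to reach tgt"
    from scipy.spatial.transform import Rotation as S
    o=ctrl.get_obs(); R=S.from_euler("xyz",o["eef_rot"])
    s=R.inv().apply(np.array(tgt)-o["ee_pos"])/.05
    rv=(R.inv()*S.from_euler("xyz",[np.pi,0,yaw])).as_rotvec()
    return np.round(s,2),np.round(rv,3)
E
python3 - <<'E'
from h import *
G=dict(wide=((.475,.271),.08,(.006,.02),(.034,.047)),small=((.445,.094),.06,(.006,.02),(.034,.047)),spacer=((.485,-.29),.045,(.022,.037),(.022,.037)),cap=((.669,.157),.04,(.018,.034),(.018,.034)),stand=((.662,-.179),.08,(.003,.014),(.022,.036)))
for n in("top","scene"):
    d=np.load(n+"0.npz")["d"]; P=cloud(n,d)
    for k,(g,r,a,b) in G.items(): print(n,k,centre(P,g,r,*a),centre(P,g,r*.6,*b))
print(step((.475,.271,.12)))
E
```

```text
top wide (array([0.4744, 0.2673, 0.0114, 0.4765, 0.2675, 0.0757]), 1165) (array([0.4753, 0.2679, 0.0418, 0.4758, 0.2682, 0.0189]), 137)
top small (array([0.4396, 0.0978, 0.0116, 0.4443, 0.0973, 0.0529]), 474) (array([0.4397, 0.0986, 0.0414, 0.4399, 0.0983, 0.018 ]), 127)
top spacer (array([ 0.4842, -0.2939,  0.0313,  0.4845, -0.2949,  0.0256]), 271) (array([ 0.4842, -0.2928,  0.0313,  0.4848, -0.2942,  0.0252]), 258)
top cap (array([0.6594, 0.1553, 0.0267, 0.6606, 0.1556, 0.0204]), 177) (array([0.6621, 0.1557, 0.0269, 0.6609, 0.1557, 0.0201]), 149)
top stand (array([ 0.6609, -0.1786,  0.0075,  0.6619, -0.1791,  0.08  ]), 1230) (array([ 0.6616, -0.1792,  0.0294,  0.6626, -0.1796,  0.0183]), 138)
scene wide (array([0.485 , 0.2721, 0.0113, 0.4768, 0.27  , 0.0568]), 983) (array([0.4799, 0.271 , 0.0408, 0.477 , 0.2701, 0.0203]), 138)
scene small (array([0.4508, 0.1039, 0.0115, 0.4418, 0.0985, 0.0408]), 350) (array([0.4446, 0.1013, 0.041 , 0.4406, 0.1007, 0.021 ]), 121)
scene spacer (array([ 0.4887, -0.2897,  0.0303,  0.4829, -0.2932,  0.0293]), 208) (array([ 0.4892, -0.289 ,  0.0304,  0.4852, -0.2912,  0.0263]), 202)
scene cap (array([0.6634, 0.1584, 0.0266, 0.6609, 0.1573, 0.0212]), 234) (array([0.665 , 0.1585, 0.0265, 0.6621, 0.1575, 0.0202]), 214)
scene stand (array([ 0.6681, -0.1744,  0.0073,  0.6611, -0.1813,  0.077 ]), 1031) (array([ 0.6662, -0.1754,  0.0292,  0.6631, -0.177 ,  0.0193]), 139)
(array([-6.48, -2.18,  1.99]), array([-0.   ,  0.   ,  1.152]))
```

Emit:
move_arm(targets=[[1,-6.51,-2.21,1.99,0,0,1.152],[1,-6.51,-2.21,1.99,0,0,1.152],[1,-6.51,-2.21,1.99,0,0,1.152],[1,-6.51,-2.21,1.99,0,0,1.152],[1,-6.51,-2.21,1.99,0,0,1.152],[1,-6.51,-2.21,1.99,0,0,1.152],[1,-6.51,-2.21,1.99,0,0,1.152],[1,-6.51,-2.21,1.99,0,0,1.152],[1,-6.51,-2.21,1.99,0,0,1.152],[1,-6.51,-2.21,1.99,0,0,1.152],[1,-6.51,-2.21,1.99,0,0,1.152],[1,-6.51,-2.21,1.99,0,0,1.152]], grip_force=25)

```text
time_s: 1.8
ee_pos: [0.4756, 0.27, 0.1204]
eef_rot: [3.141, -0.0, 1.574]
force: [0.4, 0.3, 0.3]
grip_width: 0.0943
grip_force: 0.0
```

Emit:
move_arm(targets=[[1,-0.02,0,0.5,0,0,0],[1,-0.02,0,1.0,0,0,0],[1,-0.02,0,1.4,0,0,0],[1,-0.02,0,1.7,0,0,0],[1,-0.02,0,1.81,0,0,0],[1,-0.02,0,1.81,0,0,0],[-0.3,-0.02,0,1.81,0,0,0],[-1,-0.02,0,1.81,0,0,0],[-1,-0.02,0,1.81,0,0,0],[-1,-0.02,0,1.81,0,0,0],[-1,-0.02,0,1.81,0,0,0],[-1,-0.02,0,1.81,0,0,0]])

```text
time_s: 3.0
ee_pos: [0.4761, 0.2681, 0.0295]
eef_rot: [3.141, -0.0, 1.571]
force: [-0.3, -0.6, -0.3]
grip_width: 0.0494
grip_force: 0.0
```

Emit:
move_arm(targets=[[-1,0,0,0,0,0,0],[-1,0,0,0,0,0,0],[-1,0,0,0,0,0,0],[-1,0,0,-0.3,0,0,0],[-1,0,0,-0.8,0,0,0],[-1,0,0,-1.4,0,0,0],[-1,0,0,-2.0,0,0,0],[-1,0,0,-2.0,0,0,0],[-1,0,0,-2.0,0,0,0]])

```text
time_s: 3.9
ee_pos: [0.4762, 0.2682, 0.1302]
eef_rot: [3.14, -0.001, 1.571]
force: [-0.2, -0.4, -2.3]
grip_width: 0.0352
grip_force: 25.0
```

Emit:
move_arm(targets=[[-1,-0.2,0.08,0,0,0,0],[-1,-0.6,0.25,0,0,0,0],[-1,-1.2,0.5,0,0,0,0],[-1,-2.0,0.83,0,0,0,0],[-1,-2.8,1.17,0,0,0,0],[-1,-3.6,1.5,0,0,0,0],[-1,-4.4,1.83,0,0,0,0],[-1,-5.2,2.17,0,0,0,0],[-1,-6.0,2.5,0,0,0,0],[-1,-6.6,2.75,0,0,0,0],[-1,-7.0,2.92,0,0,0,0],[-1,-7.2,3.0,0,0,0,0]])

```text
time_s: 5.1
ee_pos: [0.6257, -0.0943, 0.1279]
eef_rot: [-3.139, -0.0, 1.569]
force: [-0.3, 1.0, -1.5]
grip_width: 0.0356
grip_force: 25.0
```

Emit:
move_arm(targets=[[-1,-0.4,0.17,0,0,0,0],[-1,-0.9,0.38,0,0,0,0],[-1,-1.3,0.55,0,0,0,0],[-1,-1.6,0.67,0,0,0,0],[-1,-1.75,0.73,0,0,0,0],[-1,-1.75,0.73,0,0,0,0],[-1,-1.75,0.73,0,0,0,0],[-1,-1.75,0.73,0,0,0,0]])

```text
time_s: 5.9
ee_pos: [0.6624, -0.1784, 0.1295]
eef_rot: [-3.141, -0.0, 1.572]
force: [-0.0, 1.1, -1.2]
grip_width: 0.0354
grip_force: 25.0
```

```bash
python3 - <<'E'
from h import *
im,d=ctrl.camera("scene"); save("s1.png",im[180:300,140:300].repeat(4,0).repeat(4,1))
P=cloud("scene",d); print(centre(P,(.6625,-.179),.075,.105,.118))
print(ctrl.get_obs()["ee_pos"],step((.6625,-.1792,.0615)))
E
```

```text
(array([ 0.6744, -0.1653,  0.1111,  0.6644, -0.1746,  0.0569]), 921)
[ 0.66251202 -0.17853853  0.1295659 ] (array([-0.01, -0.  ,  1.36]), array([-0.   , -0.   ,  0.001]))
```

View pics/s1.png

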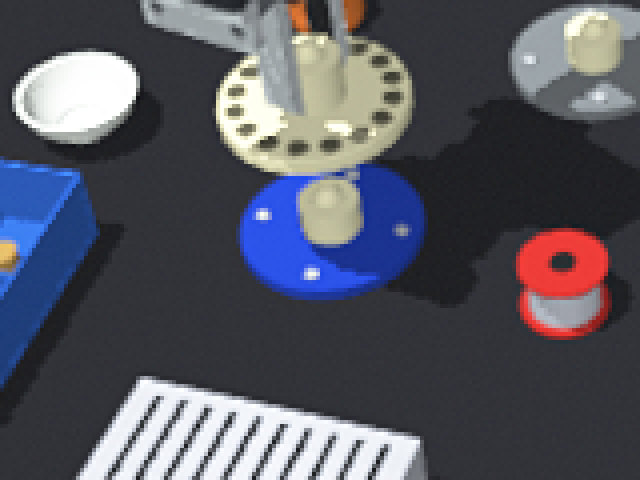

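The tray is held level over the blue stand, with the pin at about (330,190) in the crop. Lowering it.

Emit:
move_arm(targets=[[-1,-0.02,0,0.3,0,0,0],[-1,-0.02,0,0.6,0,0,0],[-1,-0.02,0,0.8,0,0,0],[-1,-0.02,0,0.95,0,0,0],[-1,-0.02,0,1.05,0,0,0],[-1,-0.02,0,1.15,0,0,0],[-1,-0.02,0,1.22,0,0,0],[-1,-0.02,0,1.29,0,0,0],[-1,-0.02,0,1.35,0,0,0],[-1,-0.02,0,1.38,0,0,0],[-1,-0.02,0,1.38,0,0,0],[-1,-0.02,0,1.38,0,0,0]])

```text
time_s: 7.15
ee_pos: [0.6627, -0.1804, 0.0606]
eef_rot: [3.141, 0.0, 1.571]
force: [-0.1, -0.1, -0.6]
grip_width: 0.0357
grip_force: 25.0
```

Emit:
move_arm(targets=[[-1,0,0,0.02,0,0,0],[-1,0,0,0.02,0,0,0],[0.2,0,0,0.0,0,0,0],[0.2,0,0,0.0,0,0,0],[0.2,0,0,0.0,0,0,0],[0.4,0,0,0,0,0,0],[0.4,0,0,0,0,0,0],[0.4,0,0,-0.5,0,0,0],[0.4,0,0,-1.3,0,0,0],[0.4,0,0,-2.2,0,0,0],[0.4,0,0,-2.2,0,0,0]])

```text
time_s: 8.25
ee_pos: [0.6647, -0.181, 0.1778]
eef_rot: [3.132, 0.003, 1.571]
force: [0.4, 0.5, 1.1]
grip_width: 0.0654
grip_force: 0.0
```

Emit:
move_arm(targets=[[0.6,-0.8,-1.2,0,0,0,0],[0.6,-1.6,-2.4,0,0,0,0],[0.6,-2.26,-3.56,0,0,0,0],[0.6,-2.26,-3.56,0,0,0,0],[0.6,-2.26,-3.56,0,0,0,0],[0.6,-2.26,-3.56,0,0,0,0],[0.6,-2.26,-3.56,0,0,0,0],[0.6,-2.26,-3.56,0,0,0,0]])

```text
time_s: 9.05
ee_pos: [0.4857, -0.2925, 0.1702]
eef_rot: [-3.142, -0.0, 1.572]
force: [-0.2, 1.2, -0.9]
grip_width: 0.0753
grip_force: 0.0
```

```bash
python3 - <<'E'
from h import *
for n in("scene","top"):
    im,d=ctrl.camera(n); P=cloud(n,d)
    print(n,centre(P,(.6625,-.179),.045,.064,.078),centre(P,(.6625,-.179),.075,.036,.048),centre(P,(.4847,-.2935),.035,.022,.037))
    if n=="scene": save("s2.png",im[120:300,140:340].repeat(3,0).repeat(3,1))
print(step((.4847,-.2935,.019)))
E
```

```text
scene (array([ 0.6662, -0.1749,  0.0713,  0.6632, -0.177 ,  0.0198]), 142) (array([ 0.6708, -0.1715,  0.0414,  0.6632, -0.1769,  0.0573]), 974) (array([ 0.4887, -0.2894,  0.0304,  0.484 , -0.2908,  0.0291]), 208)
top (array([ 0.6615, -0.1785,  0.0717,  0.6624, -0.1793,  0.0184]), 151) (array([ 0.6608, -0.1785,  0.0417,  0.6623, -0.179 ,  0.0553]), 1138) (array([ 0.491 , -0.2833,  0.0315,  0.488 , -0.2886,  0.0239]), 121)
(array([-0.02, -0.01,  3.02]), array([-0.   , -0.   ,  0.002]))
```

View pics/s2.png

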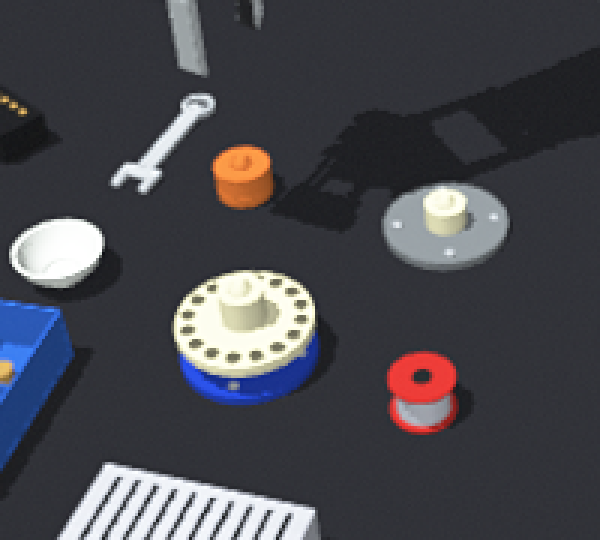

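The wide tray is seated level on the blue stand. Next is the spacer, at about (243,175) in the crop.

Emit:
move_arm(targets=[[0.6,-0.02,-0.01,0.8,0,0,0],[0.6,-0.02,-0.01,1.6,0,0,0],[0.6,-0.02,-0.01,2.3,0,0,0],[0.6,-0.02,-0.01,2.8,0,0,0],[0.6,-0.02,-0.01,3.02,0,0,0],[0.6,-0.02,-0.01,3.02,0,0,0],[0.6,-0.02,-0.01,3.02,0,0,0],[-1,-0.02,-0.01,3.02,0,0,0],[-1,-0.02,-0.01,3.02,0,0,0],[-1,-0.02,-0.01,3.02,0,0,0],[-1,-0.02,-0.01,3.02,0,0,0],[-1,-0.02,-0.01,3.02,0,0,0]], grip_force=20)

```text
time_s: 10.35
ee_pos: [0.4843, -0.2945, 0.02]
eef_rot: [3.141, 0.0, 1.571]
force: [-0.3, 0.7, 5.8]
grip_width: 0.0494
grip_force: 20.0
```

Emit:
move_arm(targets=[[-1,0,0,0,0,0,0],[-1,0,0,0,0,0,0],[-1,0,0,-0.5,0,0,0],[-1,0,0,-1.2,0,0,0],[-1,0,0,-2.0,0,0,0],[-1,0,0,-2.5,0,0,0],[-1,0,0,-2.5,0,0,0],[-1,0,0,-2.5,0,0,0]])

```text
time_s: 11.15
ee_pos: [0.4839, -0.2942, 0.1438]
eef_rot: [-3.141, -0.0, 1.571]
force: [0.5, 0.0, -2.6]
grip_width: 0.0502
grip_force: 20.0
```

Emit:
move_arm(targets=[[-1,0.2,0.3,0,0,0,0],[-1,0.6,0.95,0,0,0,0],[-1,1.0,1.6,0,0,0,0],[-1,1.4,2.2,0,0,0,0],[-1,1.8,2.8,0,0,0,0],[-1,2.1,3.3,0,0,0,0],[-1,2.29,3.57,0,0,0,0],[-1,2.29,3.57,0,0,0,0],[-1,2.29,3.57,0,0,0,0],[-1,2.29,3.57,0,0,0,0],[-1,2.29,3.57,0,0,0,0]])

```text
time_s: 12.25
ee_pos: [0.6621, -0.1805, 0.1444]
eef_rot: [-3.141, -0.0, 1.57]
force: [0.2, -1.0, -1.2]
grip_width: 0.0496
grip_force: 20.0
```

```bash
python3 - <<'E'
from h import *
im,d=ctrl.camera("scene"); save("s3.png",im[160:280,160:300].repeat(4,0).repeat(4,1))
print(ctrl.get_obs()["ee_pos"],step((.6622,-.1795,.093)))
E
```

```text
[ 0.66218877 -0.18043436  0.14454661] (array([0.02, 0.  , 1.03]), array([ 0.   ,  0.   , -0.001]))
```

View pics/s3.png

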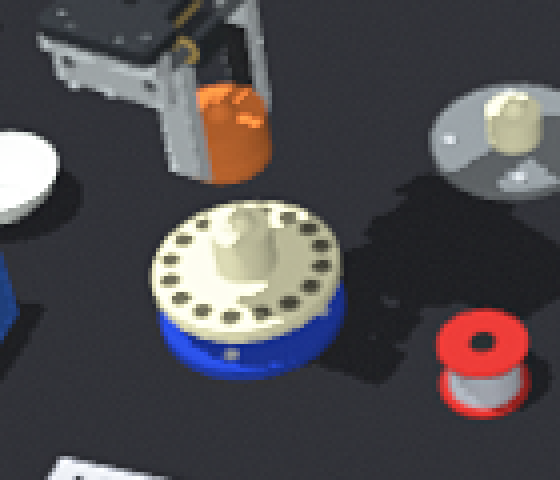

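The spacer is held level above the hub, at about (235,130) in the crop against the hub at (243,235). Lowering it.

Emit:
move_arm(targets=[[-1,0.02,0,0.25,0,0,0],[-1,0.02,0,0.45,0,0,0],[-1,0.02,0,0.6,0,0,0],[-1,0.02,0,0.7,0,0,0],[-1,0.02,0,0.8,0,0,0],[-1,0.02,0,0.88,0,0,0],[-1,0.02,0,0.95,0,0,0],[-1,0.02,0,1.01,0,0,0],[-1,0.02,0,1.03,0,0,0],[-1,0.02,0,1.03,0,0,0],[-1,0.02,0,1.03,0,0,0]])

```text
time_s: 13.4
ee_pos: [0.6627, -0.1789, 0.0932]
eef_rot: [3.141, 0.0, 1.571]
force: [-0.2, 0.3, -0.6]
grip_width: 0.0495
grip_force: 20.0
```

Emit:
move_arm(targets=[[-1,0,0,0.02,0,0,0],[-1,0,0,0.02,0,0,0],[0.5,0,0,0.02,0,0,0],[0.5,0,0,0.02,0,0,0],[0.5,0,0,0.02,0,0,0],[0.5,0,0,0.02,0,0,0],[0.5,0,0,-0.5,0,0,0],[0.5,0,0,-1.2,0,0,0],[0.5,0,0,-1.8,0,0,0],[0.5,0,0,-1.8,0,0,0]])

```text
time_s: 14.4
ee_pos: [0.664, -0.1792, 0.1881]
eef_rot: [3.135, 0.002, 1.571]
force: [0.6, -0.6, -0.0]
grip_width: 0.0705
grip_force: 0.0
```

Emit:
move_arm(targets=[[0.5,0.8,-0.6,0,0,0,0],[0.5,1.6,-1.2,0,0,0,0],[0.5,2.4,-1.9,0,0,0,0],[0.5,3.2,-2.5,0,0,0,0],[0.5,4.0,-3.2,0,0,0,0],[0.5,4.8,-3.8,0,0,0,0],[0.5,5.56,-4.45,0,0,0,0],[0.5,5.56,-4.45,0,0,0,0],[0.5,5.56,-4.45,0,0,0,0],[0.5,5.56,-4.45,0,0,0,0]])

```text
time_s: 15.4
ee_pos: [0.4407, 0.0986, 0.1828]
eef_rot: [3.142, 0.0, 1.571]
force: [0.5, -0.1, 0.3]
grip_width: 0.0704
grip_force: 0.0
```

```bash
python3 - <<'E'
from h import *
for n in("scene","top"):
    im,d=ctrl.camera(n); P=cloud(n,d)
    print(n,centre(P,(.6625,-.179),.045,.094,.109))
print(ctrl.get_obs()["ee_pos"],step((.440,.0992,.029)))
E
```

```text
scene (array([ 0.6665, -0.1744,  0.1026,  0.664 , -0.1771,  0.0278]), 287)
top (array([ 0.6617, -0.1783,  0.1033,  0.6629, -0.1794,  0.0258]), 294)
[0.44077275 0.09822284 0.18265465] (array([ 0.02, -0.01,  3.07]), array([-0.   ,  0.   , -0.001]))
```

Spacer seated: its top is at 0.1033 (expected 0.104) and centred. Small tray next.

Emit:
move_arm(targets=[[0.5,0.02,-0.01,0.8,0,0,0],[0.5,0.02,-0.01,1.6,0,0,0],[0.5,0.02,-0.01,2.3,0,0,0],[0.5,0.02,-0.01,2.8,0,0,0],[0.5,0.02,-0.01,3.06,0,0,0],[0.5,0.02,-0.01,3.06,0,0,0],[0.5,0.02,-0.01,3.06,0,0,0],[-1,0.02,-0.01,3.06,0,0,0],[-1,0.02,-0.01,3.06,0,0,0],[-1,0.02,-0.01,3.06,0,0,0],[-1,0.02,-0.01,3.06,0,0,0],[-1,0.02,-0.01,3.06,0,0,0]], grip_force=25)

```text
time_s: 16.7
ee_pos: [0.4397, 0.1002, 0.0301]
eef_rot: [3.141, -0.0, 1.571]
force: [-0.4, -0.5, 2.6]
grip_width: 0.0357
grip_force: 25.0
```

Emit:
move_arm(targets=[[-1,0,0,0,0,0,0],[-1,0,0,0,0,0,0],[-1,0,0,-0.5,0,0,0],[-1,0,0,-1.2,0,0,0],[-1,0,0,-2.0,0,0,0],[-1,0,0,-2.8,0,0,0],[-1,0,0,-3.2,0,0,0],[-1,0,0,-3.2,0,0,0],[-1,0,0,-3.2,0,0,0]])

```text
time_s: 17.6
ee_pos: [0.4393, 0.1001, 0.1892]
eef_rot: [-3.141, 0.0, 1.571]
force: [-0.0, 0.0, -0.9]
grip_width: 0.0355
grip_force: 25.0
```

Emit:
move_arm(targets=[[-1,-0.2,0.16,0,0,0,0],[-1,-0.6,0.48,0,0,0,0],[-1,-1.2,0.96,0,0,0,0],[-1,-1.9,1.53,0,0,0,0],[-1,-2.6,2.09,0,0,0,0],[-1,-3.3,2.65,0,0,0,0],[-1,-4.0,3.21,0,0,0,0],[-1,-4.6,3.7,0,0,0,0],[-1,-5.1,4.1,0,0,0,0],[-1,-5.4,4.34,0,0,0,0],[-1,-5.55,4.46,0,0,0,0],[-1,-5.55,4.46,0,0,0,0]])

```text
time_s: 18.8
ee_pos: [0.6624, -0.1785, 0.188]
eef_rot: [-3.139, -0.001, 1.57]
force: [0.1, -0.3, -0.5]
grip_width: 0.0356
grip_force: 25.0
```

Emit:
move_arm(targets=[[-1,0,0,0,0,0,0],[-1,0,0,0,0,0,0],[-1,0,0,0,0,0,0]])

```text
time_s: 19.1
ee_pos: [0.6624, -0.1767, 0.1903]
eef_rot: [3.141, 0.0, 1.572]
force: [-0.8, 0.3, -1.8]
grip_width: 0.0353
grip_force: 25.0
```

```bash
python3 - <<'E'
from h import *
im,d=ctrl.camera("scene"); save("s4.png",im[130:280,160:300].repeat(4,0).repeat(4,1))
P=cloud("scene",d); print(centre(P,(.6625,-.179),.06,.163,.178))
print(ctrl.get_obs()["ee_pos"],step((.6625,-.1777,.135)))
E
```

```text
(array([ 0.6744, -0.1653,  0.1707,  0.6647, -0.1745,  0.0389]), 438)
[ 0.66248343 -0.1767675   0.19034408] (array([-0.02, -0.  ,  1.11]), array([0.   , 0.   , 0.001]))
```

View pics/s4.png

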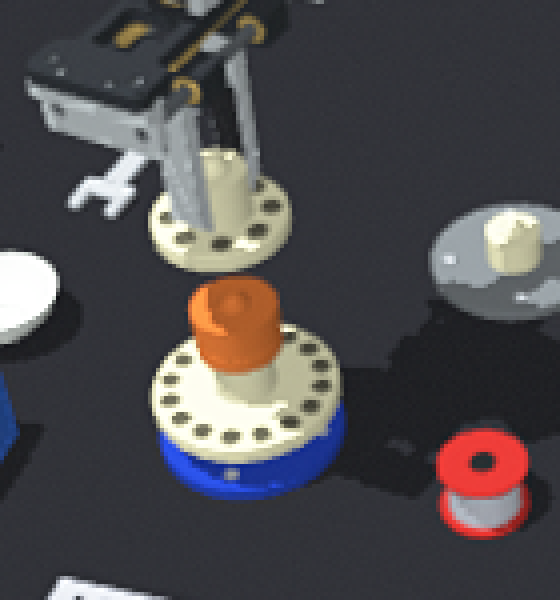

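The small tray is level above the seated spacer, pin at about (235,300) in the crop. Lowering it.

Emit:
move_arm(targets=[[-1,-0.03,0,0.25,0,0,0],[-1,-0.03,0,0.5,0,0,0],[-1,-0.03,0,0.65,0,0,0],[-1,-0.03,0,0.77,0,0,0],[-1,-0.03,0,0.87,0,0,0],[-1,-0.03,0,0.95,0,0,0],[-1,-0.03,0,1.02,0,0,0],[-1,-0.03,0,1.08,0,0,0],[-1,-0.03,0,1.11,0,0,0],[-1,-0.03,0,1.11,0,0,0],[-1,-0.03,0,1.11,0,0,0]])

```text
time_s: 20.25
ee_pos: [0.6627, -0.1789, 0.1346]
eef_rot: [3.141, 0.0, 1.571]
force: [-1.2, 0.0, -0.2]
grip_width: 0.0351
grip_force: 25.0
```

Emit:
move_arm(targets=[[-1,0,0,0.02,0,0,0],[-1,0,0,0.02,0,0,0],[0.3,0,0,0.02,0,0,0],[0.3,0,0,0.02,0,0,0],[0.3,0,0,0.02,0,0,0],[0.3,0,0,0.02,0,0,0],[0.3,0,0,-0.5,0,0,0],[0.3,0,0,-1.2,0,0,0],[0.3,0,0,-1.8,0,0,0],[0.3,0,0,-1.8,0,0,0]])

```text
time_s: 21.25
ee_pos: [0.6638, -0.1792, 0.2294]
eef_rot: [3.135, 0.002, 1.571]
force: [-0.5, -0.1, 0.7]
grip_width: 0.0612
grip_force: 0.0
```

Emit:
move_arm(targets=[[0.35,0.8,0,0,0,0,0],[0.35,1.6,0,0,0,0,0],[0.35,2.4,0,0,0,0,0],[0.35,3.2,0,0,0,0,0],[0.35,4.0,0,0,0,0,0],[0.35,4.8,0,0,0,0,0],[0.35,5.6,-0.02,0,0,0,0],[0.35,6.2,-0.02,0,0,0,0],[0.35,6.7,-0.02,0,0,0,0],[0.35,6.7,-0.02,0,0,0,0],[0.35,6.7,-0.02,0,0,0,0]])

```text
time_s: 22.35
ee_pos: [0.6614, 0.1561, 0.2236]
eef_rot: [-3.141, 0.0, 1.572]
force: [0.1, 0.6, -0.0]
grip_width: 0.0634
grip_force: 0.0
```

```bash
python3 - <<'E'
from h import *
for n in("scene","top"):
    im,d=ctrl.camera(n); P=cloud(n,d)
    print(n,centre(P,(.6625,-.179),.045,.138,.151))
print(ctrl.get_obs()["ee_pos"],step((.661,.1563,.018)))
E
```

```text
scene (array([ 0.6672, -0.1753,  0.1446,  0.6631, -0.1785,  0.0207]), 157)
top (array([ 0.6618, -0.1797,  0.1457,  0.663 , -0.1797,  0.0186]), 155)
[0.66163598 0.15505794 0.22402339] (array([ 0.03, -0.01,  4.12]), array([-0.001,  0.   , -0.001]))
```

Small tray seated, with its hub top at 0.1457. Cap next.

Emit:
move_arm(targets=[[0.35,0.03,-0.01,0.8,0,0,0],[0.35,0.03,-0.01,1.6,0,0,0],[0.35,0.03,-0.01,2.4,0,0,0],[0.35,0.03,-0.01,3.2,0,0,0],[0.35,0.03,-0.01,3.8,0,0,0],[0.35,0.03,-0.01,4.1,0,0,0],[0.35,0.03,-0.01,4.1,0,0,0],[0.35,0.03,-0.01,4.1,0,0,0],[-1,0.03,-0.01,4.1,0,0,0],[-1,0.03,-0.01,4.1,0,0,0],[-1,0.03,-0.01,4.1,0,0,0],[-1,0.03,-0.01,4.1,0,0,0]], grip_force=20)

```text
time_s: 23.65
ee_pos: [0.6614, 0.1577, 0.0202]
eef_rot: [3.141, -0.0, 1.571]
force: [-1.5, 0.1, 4.2]
grip_width: 0.0395
grip_force: 20.0
```

Emit:
move_arm(targets=[[-1,0,0,0,0,0,0],[-1,0,0,0,0,0,0],[-1,0,0,-0.5,0,0,0],[-1,0,0,-1.2,0,0,0],[-1,0,0,-2.0,0,0,0],[-1,0,0,-2.8,0,0,0],[-1,0,0,-3.6,0,0,0],[-1,0,0,-4.0,0,0,0],[-1,0,0,-4.0,0,0,0],[-1,0,0,-4.0,0,0,0]])

```text
time_s: 24.65
ee_pos: [0.6608, 0.1576, 0.2183]
eef_rot: [-3.14, 0.0, 1.571]
force: [-0.2, 0.7, -0.5]
grip_width: 0.0394
grip_force: 20.0
```

Emit:
move_arm(targets=[[-1,-0.3,0,0,0,0,0],[-1,-0.8,0,0,0,0,0],[-1,-1.5,0,0,0,0,0],[-1,-2.3,0,0,0,0,0],[-1,-3.1,0,0,0,0,0],[-1,-3.9,0,0,0,0,0],[-1,-4.7,0.02,0,0,0,0],[-1,-5.5,0.04,0,0,0,0],[-1,-6.1,0.04,0,0,0,0],[-1,-6.5,0.04,0,0,0,0],[-1,-6.71,0.04,0,0,0,0],[-1,-6.71,0.04,0,0,0,0]])

```text
time_s: 25.85
ee_pos: [0.6628, -0.1787, 0.2187]
eef_rot: [-3.141, -0.0, 1.57]
force: [0.8, 0.5, -0.6]
grip_width: 0.0391
grip_force: 20.0
```

Emit:
move_arm(targets=[[-1,0,0,0,0,0,0],[-1,0,0,0,0,0,0],[-1,0,0,0,0,0,0]])

```text
time_s: 26.15
ee_pos: [0.6633, -0.1768, 0.2196]
eef_rot: [3.141, -0.0, 1.572]
force: [-0.3, -0.6, -0.9]
grip_width: 0.0395
grip_force: 20.0
```

```bash
python3 - <<'E'
from h import *
im,d=ctrl.camera("scene"); save("s5.png",im[110:280,160:300].repeat(3,0).repeat(3,1))
print(ctrl.get_obs()["ee_pos"],step((.6627,-.1785,.167)))
E
```

```text
[ 0.66324153 -0.17695991  0.219564  ] (array([-0.03, -0.01,  1.05]), array([0.   , 0.   , 0.001]))
```

View pics/s5.png

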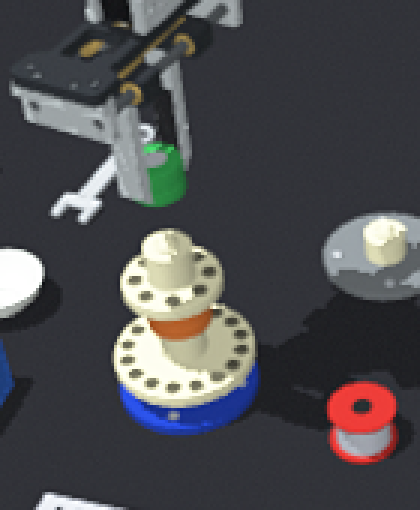

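The green cap, at about (165,175) in the crop, is level above the small tray's pin at (168,240). Lowering it.

Emit:
move_arm(targets=[[-1,-0.03,-0.01,0.25,0,0,0],[-1,-0.03,-0.01,0.45,0,0,0],[-1,-0.03,-0.01,0.6,0,0,0],[-1,-0.03,-0.01,0.72,0,0,0],[-1,-0.03,-0.01,0.82,0,0,0],[-1,-0.03,-0.01,0.9,0,0,0],[-1,-0.03,-0.01,0.97,0,0,0],[-1,-0.03,-0.01,1.03,0,0,0],[-1,-0.03,-0.01,1.05,0,0,0],[-1,-0.03,-0.01,1.05,0,0,0],[-1,-0.03,-0.01,1.05,0,0,0]])

```text
time_s: 27.3
ee_pos: [0.6627, -0.1794, 0.1672]
eef_rot: [3.141, 0.0, 1.571]
force: [-0.4, -0.1, -0.1]
grip_width: 0.0392
grip_force: 20.0
```

Emit:
move_arm(targets=[[-1,0,0,0.02,0,0,0],[-1,0,0,0.02,0,0,0],[0.3,0,0,0.02,0,0,0],[0.3,0,0,0.02,0,0,0],[0.3,0,0,0.02,0,0,0],[0.3,0,0,0.02,0,0,0],[0.3,0,0,-0.4,0,0,0],[0.3,0,0,-1.0,0,0,0],[0.3,0,0,-1.5,0,0,0],[0.3,0,0,-1.5,0,0,0],[0.3,0,0,-1.5,0,0,0]])

```text
time_s: 28.4
ee_pos: [0.6626, -0.1794, 0.2416]
eef_rot: [3.141, 0.0, 1.571]
force: [0.2, 0.1, -1.8]
grip_width: 0.061
grip_force: 0.0
```

```bash
python3 - <<'E'
from h import *
im,d=ctrl.camera("scene"); P=cloud("scene",d); save("s6.png",im[110:280,160:300].repeat(3,0).repeat(3,1))
for a,b in((.164,.18),(.138,.151),(.064,.078)): print(centre(P,(.6625,-.179),.035,a,b))
E
```

```text
(array([ 0.6661, -0.1767,  0.172 ,  0.6621, -0.1792,  0.0218]), 213)
(array([ 0.6739, -0.1696,  0.1447,  0.664 , -0.1788,  0.02  ]), 62)
(array([ 0.6777, -0.1662,  0.0739,  0.6681, -0.1737,  0.0232]), 48)
```

View pics/s6.png

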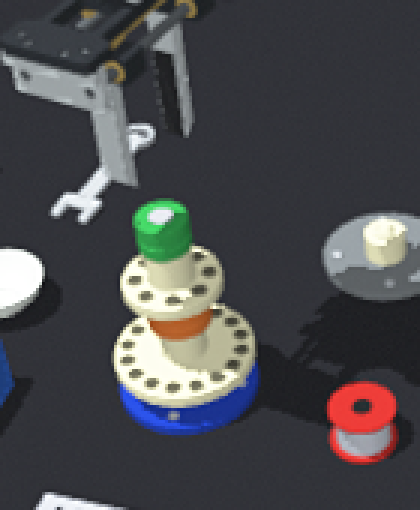

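The cap is seated, with its top at about 0.173. The whole stack is upright at about (165,230)–(185,390) in the crop, and the gripper is clear.

```bash
python3 -c "from station import ctrl; print(ctrl.hand_in())"
```

```text
the job is handed in; nothing more can be done
None
```

The carousel is assembled on the blue-plated stand (wide tray, spacer, small tray, cap), standing level with the gripper clear, and I handed it in at about 28 s of the 109 s limit; the hand-in gave no verdict.

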